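Press the hanger onto a small canvas

ROBOT

A 7-joint arm with a two-finger parallel gripper is mounted at the origin on the work surface. World frame = base frame: x ahead of the robot, y to its left, z up, the work surface at z = 0. Lengths are in m, angles in rad, forces in N, time in s.
With the tool pointing down it reaches from about 0.425 to 0.875 m from the base axis. Payload 4.7 kg.
Tool frame: the origin (TCP) lies between the finger pads; the fingertips stand 11 mm ahead of it and the grasp point (between the pads) lies 8 mm behind it; z points along the fingers, y is the line along which they close (so a half turn about z gives the same grasp; the last joint's range is limited). The gripper opens to 87 mm and grips with 3 to 60 N. Pads are 19 mm wide; open, the fingers measure 117 mm over their backs; the gripper's body (75 mm by 190 mm) begins 51 mm behind the grasp point.
Start: joints at [1.119, 0.321, -0.07, 1.45, 0.023, 1.371, -0.057], TCP at [0.292, -0.581, 0.234] pointing down, gripper open.
Joint ranges: [-2.86, 2.86], [-0.3, 2.09], [-1.38, 1.24], [0.06, 2.45], [-1.56, 4.7], [0.09, 2.05], [-2.69, 2.69]. Speed limits (rad/s): [2.57, 2.57, 3.14, 3.14, 3.14, 3.14, 3.14].

INTERFACE

Orientations are given as a rotation vector (axis times angle).
In Python, from bench import ctrl gives the robot as it stands. The module is installed in compiled form; this text tells all that it offers.
- The arm moves only by the shell command python3 -m inch 'ROWS' [FORCE]. ROWS is JSON, a list of rows, each an object with "slide": the shift along the tool's x, y, z scaled (see below), a list of three; "angular": the turn, a rotation vector about the tool's x, y, z scaled (see below), a list of three; "claw": the opening, from -1 (shut) to 1 (fully open). In form: [{"slide": [tx, ty, tz], "angular": [rx, ry, rz], "claw": claw}, ...]. A call has 1 to 10 rows; each row is the pose to reach, as a shift and turn from the pose commanded when the call began, along the tool's axes at that moment; what a row does not reach only later rows make up. The controller multiplies each number of a shift by 0.25 m and each number of a turn by 30 degrees. A row lasts 1/10 s, in which the tool goes at most 50 mm and 8.59 degrees, less where a joint would pass 70% of its speed; a pose out of reach is approached as far as the arm can. A call with a number of a shift or a turn outside -1 to 1 is refused whole. A call with a gripper value outside its range is refused whole. The fingers move at their own pace and stop on an object; FORCE is the grip in N (left out, the last holds). Time passes only in rows, so rows that repeat a pose let the fingers close. It gives the time, the measured TCP pose, the force, the opening and the grip force at its end, in the units of the state.
- ctrl.get_state(): the state, without advancing time (a new reading comes with each control period).
- ctrl.get_image(name): name is "scene" or "side" or "wrist"; returns a dict with "color" (420x560x3 uint8, red, green, blue), "depth" (420x560 float32, m along the optical axis (not along the pixel's ray), 0 where there is no reading), "camera_matrix" (3x3 intrinsics, pixels), "extrinsics" (4x4, takes a point from camera to world coordinates); the wrist camera has in their place "tool_from_camera" (4x4, takes a point from camera to tool coordinates, whose origin is the TCP and whose axes are the flange's). Camera axes: x right, y up, looking along -z (the intrinsics and any distortion apply to the point x, -y, -z); pixel columns grow to the right and rows downward; lengths in m; the calibration is good to about 2 mm. A picture is of the moment at which its call begins: read the wrist's pose just before it.
- ctrl.close_job(): hands the job in; it is judged then, once.
Trained networks look in the newest picture that a camera, given by its name, has taken for a name from the list of things; names that differ only in an ending like _2 or _b are one class to them, and where a whole thing is asked for, a point or a joint stands for the part that bears it (a point fixed in the world has none). Each returns a list of dicts, best first, with "confidence" (0 to 1); they miss things now and then, are a little off and sometimes report something else, mostly with a low value. They report only what shows in the picture. A call takes as long as a camera call. They do not tell look-alikes from the thing itself.
- ctrl.find_in(query, camera): "bbox" ([centre column, centre row, width, height] in pixels, round what is visible of it).
- ctrl.outline_of(query, camera): "mask" (420x560 bool, what is visible of it) and "bbox" ([centre column, centre row, width, height] in pixels, round what is visible of it).
The state is a dict: "time": time; "joint_positions": joint angles; "qd": joint speeds; "joint_torque": joint torques, N m; "position": TCP position; "tool_rot": TCP orientation; "ft_force": force on the tool from outside, world axes, zero at the start; "torque": the same for the moment, N m; "grip_width": opening from 0.0 (shut) to 1.0 (fully open); "grip_force": force on a finger pad.
Only numpy, scipy, OpenCV 4.12 (cv2) and the standard library are available. Lean on these libraries where they do the work, as an engineer would, in place of code of your own. Each camera call takes 0.05 s, during which the arm holds its last target. There are 200 camera calls.

TASK

Take the small canvas with the steel hanger strip out of the drying rack, lay it flat with its bare back and the hanger up, and slide it hanger end first into the lever press, squarely and fully home against the back stop. Only when it is home, pull the lever right down to its stop to press the hanger in, pause there a moment, and let the lever come all the way back up. Leave the canvas lying home in the press and everything else on the table where it is.

Things in the scene. Friction and masses are not known exactly. Their poses are not given: they have to be found in the camera images.
- canvas: small stretched canvas, wooden frame 110 (x) x 16 (y) x 56 mm (z), 0.08 kg, bars 14 wide, back open between them; starts standing on a long edge in a rack slot. Origin: middle of the lower edge as it stands. x: along its length to the hanger end; y: out of its bare back (painted face at -y); z: up as it stands. Lying back up, its y points up
- canvas_center (a point): the middle of the canvas block (28 mm along its z from its origin); axes as canvas
- canvas_hanger (a point): the middle of the steel sawtooth hanger strip (36 x 8 x 2 mm) on the back of the short bar of the canvas, at the level of the frame's back, 10 mm in from that end of the canvas; axes as canvas
- rack: fixed wooden drying rack 130 (x) x 150 (y) mm; origin at the centre of its underside. Two slots along x at y = +42 and -42 mm, 19 wide; slot floor at z = 10, rib tops at 22 mm. The small canvas stands in one slot, a larger plain one in the other
- press: fixed grey lever press, open to its own -x: the canvas slides in along +x. Origin at table level. Bed: top at z = 20 mm, x -120 to 125, y -70 to 70. Side guides 10 high on the bed leave a channel 64 wide from x = -10 to 35, flared in front from x = -33 (80 wide). Head over it: x 5 to 125, y -28 to 28, z 105 to 220 mm
- press_stop (a point): foot of the back stop's front face (22 high), on the bed's centre line at bed level: press x = 35, y = 0, z = 20 mm; axes as press. The round ram stands on the axis x = 25, y = 0: tip at z = 68 mm with the lever up, 39.5 with it down (the home canvas's back lies at 36, its hanger's top at 38)
- press_lever (a joint): angle of the sprung lever: 0 = up (it springs back to here by itself), 0.9 rad = down at its stop; about 5 N on the grip starts it and about 11 N holds it at the stop
- press_grip (a point): middle of the lever's black grip: a bar of diameter 22, 85 long, along the press's y, on the right side (-y) of the press, 170 mm from the pivot. Lever up: 40 degrees above level in front of the pivot, z about 300 mm; at the stop z about 156 mm. Moves and turns with the lever
- press_pivot (a point): point on the lever's pivot axis level with the middle of the grip (press x = 40, y = -145, z = 190 mm); the axis lies along the press's y; the lever swings forward (to -x) and down
- plain_canvas: bystander: the larger canvas in the other rack slot, 128 x 16 x 78 mm, no hanger; origin at the centre of its lower edge
- mug: bystander: white mug, diameter 80, 95 high; origin at the centre of its underside
- brush_jar: bystander: glass jar of brushes, diameter 72, about 200 high; origin at the centre of its underside
- palette: bystander: flat white paint palette 160 x 220 x 8 mm; origin at the centre of its underside
- water_bottle: bystander: clear drinking bottle, diameter 68, 210 high; origin at the centre of its underside
- wipes_pack: bystander: soft-edged pack of wipes 110 x 190 x 45 mm; origin at the centre of its underside
- brush: bystander: paint brush 180 mm long lying on the table; origin under its middle
- paint_pot: bystander: small paint pot, diameter 40, 42 high; origin at the centre of its underside
Not all that is in view belongs to the job. Leave any pink look-alike of the canvas alone.

How it is judged:
On the way, in this order (a step that is already met when the one before it is completed fails the run):
1. the canvas lies back up in the press, hanger end first, home against the back stop, with the lever up (x of canvas_hanger in the frame of press between 0.02 and 0.03 m and y of canvas_hanger in the frame of press between -0.007 and 0.007 m and z of canvas_hanger in the frame of press between 0.033 and 0.04 m and angle between canvas's own y axis and vertical below 0.1 rad and angle between the x axis of canvas and the x axis of press, either way round below 0.12 rad and value of joint press_lever below 0.2 rad), for 0.2 s.
2. the lever is down at its stop with the canvas home (x of canvas_hanger in the frame of press between 0.02 and 0.03 m and y of canvas_hanger in the frame of press between -0.007 and 0.007 m and z of canvas_hanger in the frame of press between 0.033 and 0.04 m and angle between canvas's own y axis and vertical below 0.1 rad and angle between the x axis of canvas and the x axis of press, either way round below 0.12 rad and value of joint press_lever above 0.85 rad), for 0.2 s.
3. the lever is back up, the canvas still home (x of canvas_hanger in the frame of press between 0.02 and 0.03 m and y of canvas_hanger in the frame of press between -0.007 and 0.007 m and z of canvas_hanger in the frame of press between 0.033 and 0.04 m and angle between canvas's own y axis and vertical below 0.1 rad and angle between the x axis of canvas and the x axis of press, either way round below 0.12 rad and value of joint press_lever below 0.06 rad), for 0.1 s.
At the end, for the whole second after the job is handed in: Canvas at rest in the press, back up, hanger end first: hanger within 5 mm (fore-aft) and 7 mm (sideways) of the ram axis, flat within 0.1 rad, square within 0.12 rad; lever back up (under 0.06 rad); nothing else moved over 30 mm or tipped (all of step 3 and linear speed of canvas below 0.02 m/s and angular speed of canvas below 0.2 rad/s); the robot touches nothing.
It fails at once if the lever is pulled (beyond 0.35 rad) while the canvas is not home in the press (value of joint press_lever above 0.35 rad and not (x of canvas_hanger in the frame of press between 0.017 and 0.033 m and y of canvas_hanger in the frame of press between -0.007 and 0.007 m and z of canvas_hanger in the frame of press between 0.033 and 0.04 m and angle between canvas's own y axis and vertical below 0.1 rad and angle between the x axis of canvas and the x axis of press, either way round below 0.12 rad)).
It fails at once if a bystander is moved more than 30 mm or tipped (distance of any of plain_canvas, mug, brush_jar, palette, water_bottle, wipes_pack, brush, paint_pot from where it was at the start of the episode above 0.03 m or angle between any of plain_canvas, mug, brush_jar, water_bottle, paint_pot's own z axis and vertical above 0.5 rad).
It also fails if it takes over 72 s, if anything falls off the work surface, if the arm or the gripper's body presses on something with over 40 N, if the wrist force passes 120 N, or if a joint passes its speed limit or range.

## Working session

There is one attempt and no reset: what is moved stays moved. The work goes in short steps, Python scripts to look and compute and a shell command to move; the robot and the scene stay as the last step left them, time stands still between calls to the robot, and variables do not carry over. Pictures are saved under pics/ and viewed, at most 10 in all, crops included, and the job is handed in when it is done.

```bash
mkdir -p pics
cat > h.py <<'E'
import numpy as np, cv2
from scipy.spatial.transform import Rotation as R
from bench import ctrl
def pose():
    s=ctrl.get_state(); T=np.eye(4); T[:3,:3]=R.from_rotvec(s["tool_rot"]).as_matrix(); T[:3,3]=s["position"]; return T
def grab(cam):
    T=pose(); im=ctrl.get_image(cam)
    E=im["extrinsics"] if "extrinsics" in im else T@im["tool_from_camera"]
    return im,np.array(E)
def cloud(im,E):
    K=np.array(im["camera_matrix"]); d=im["depth"]; v,u=np.mgrid[:d.shape[0],:d.shape[1]]
    P=np.stack([(u-K[0,2])/K[0,0]*d,-(v-K[1,2])/K[1,1]*d,-d],-1)
    return P@E[:3,:3].T+E[:3,3]
def proj(p,im,E):
    K=np.array(im["camera_matrix"]); q=np.linalg.inv(E)@np.append(p,1); return K[0,0]*q[0]/-q[2]+K[0,2],K[1,2]-K[1,1]*q[1]/-q[2]
def save(n,c): cv2.imwrite("pics/"+n,cv2.cvtColor(c,cv2.COLOR_RGB2BGR))
def delta(Tt):
    "target TCP 4x4 -> slide, angular numbers"
    D=np.linalg.inv(pose())@Tt
    return np.round(D[:3,3]/0.25,4),np.round(np.degrees(R.from_matrix(D[:3,:3]).as_rotvec())/30,4)
E
python3 - <<'E'
from h import *
print(ctrl.get_state())
for c in ["scene","side"]:
    im,E=grab(c); save(c+"0.png",im["color"]); P=cloud(im,E); np.savez(c+"0.npz",P=P,c=im["color"],E=E,K=im["camera_matrix"])
    print(c,E[:3,3].round(3))
    for q in ["canvas","canvas_hanger","rack","press","press_grip","plain_canvas"]:
        for r in ctrl.outline_of(q,c)[:3]:
            m=r["mask"]; p=P[m&(im["depth"]>0)]
            print(q,round(r["confidence"],2),np.round(r["bbox"]),np.median(p,0).round(3) if len(p) else None,p.min(0).round(3) if len(p) else'',p.max(0).round(3) if len(p) else '')
E
```

```text
{'time': 0.0, 'joint_positions': array([ 1.11905952,  0.32178845, -0.07009911,  1.45170386,  0.02254357,
        1.37079012, -0.05689327]), 'qd': array([ 0.0023664 , -0.00072044, -0.00033293, -0.00076353,  0.00048757,
        0.00045551,  0.0002833 ]), 'joint_torque': array([-4.44849156e-04, -4.91285205e+01, -4.04353375e-01, -3.12534142e+01,
       -6.40333747e-02,  4.37283854e-02,  1.66683817e-04]), 'position': array([ 0.29169749, -0.58026188,  0.23246954]), 'tool_rot': array([-3.05495247e+00, -7.24772716e-01,  7.51365145e-04]), 'ft_force': array([ 0.21336084,  0.88910393, -0.49572574]), 'torque': array([-0.04128428, -0.03204457,  0.03082847]), 'grip_force': 0.0, 'grip_width': 1.003842136009989}
scene [ 1.206 -0.449  1.045]
canvas 0.8 [426. 193.  35.  36.] [0.627 0.445 0.031] [ 0.571  0.302 -0.005] [0.758 0.512 0.178]
canvas 0.75 [217. 246. 107. 148.] [ 0.642 -0.231  0.143] [ 0.174 -0.304 -0.005] [ 0.731 -0.065  0.313]
canvas 0.53 [369. 180.  24.  36.] [0.507 0.319 0.056] [ 0.419  0.3   -0.003] [0.554 0.398 0.073]
canvas_hanger 0.87 [422. 191.  32.  30.] [0.625 0.444 0.03 ] [ 0.549 
[... 669 characters left out ...]
0.59 [299. 349.  42.  33.] [0.497 0.33  0.056] [ 0.444  0.272 -0.004] [0.556 0.354 0.071]
canvas_hanger 0.82 [297. 349.  47.  28.] [0.499 0.331 0.057] [0.443 0.287 0.008] [0.552 0.354 0.071]
canvas_hanger 0.65 [241. 397.  45.  16.] [0.625 0.458 0.046] [ 0.571  0.417 -0.006] [0.681 0.462 0.062]
rack 0.89 [298. 349.  63.  54.] [0.489 0.305 0.01 ] [ 0.418  0.241 -0.003] [0.57  0.378 0.067]
press 0.77 [285. 173. 106. 127.] [ 0.606 -0.188  0.04 ] [ 0.411 -0.522 -0.006] [ 0.729 -0.059  0.311]
press_grip 0.87 [309. 130.  70.  38.] [ 0.498 -0.257  0.256] [ 0.409 -0.693 -0.006] [ 0.606 -0.211  0.311]
plain_canvas 0.9 [307. 319.  49.  33.] [0.472 0.248 0.049] [ 0.411  0.183 -0.006] [0.538 0.276 0.094]
```

Run:
```python
import cv2,numpy as np
a=cv2.imread("pics/scene0.png");b=cv2.imread("pics/side0.png")
cv2.imwrite("pics/a.png",cv2.resize(a,(784,588)))
c1=cv2.resize(a[150:230,310:460],(800,427),interpolation=cv2.INTER_CUBIC)[:300]
c1=cv2.resize(a[155:225,320:453],(570,300),interpolation=cv2.INTER_CUBIC)
c2=cv2.resize(b[290:418,200:360],(375,300),interpolation=cv2.INTER_CUBIC)
c3=cv2.resize(b[90:260,200:390],(380,340),interpolation=cv2.INTER_CUBIC)[:300]
o=np.zeros((600,800,3),np.uint8);o[:300,:570]=c1;o[300:,:375]=c2;o[300:,400:780]=c3
cv2.imwrite("pics/b.png",o)
```

```text
(no output)
```

View pics/a.png

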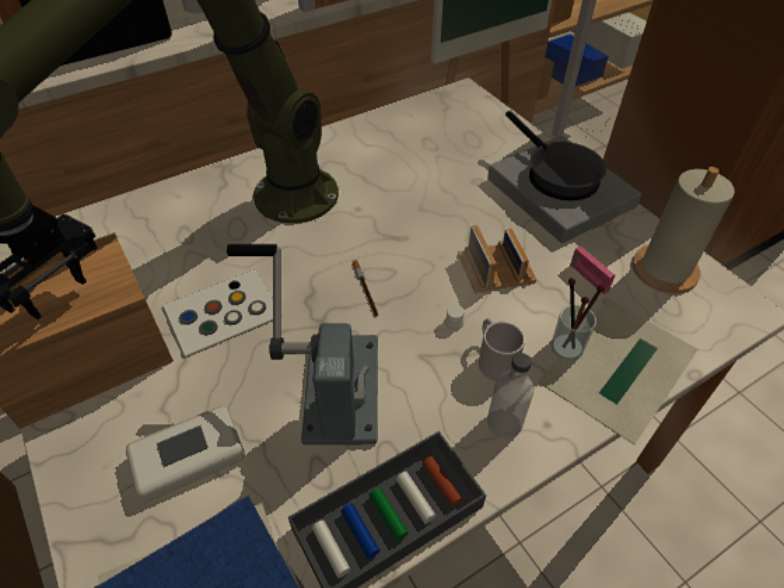

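View pics/b.png

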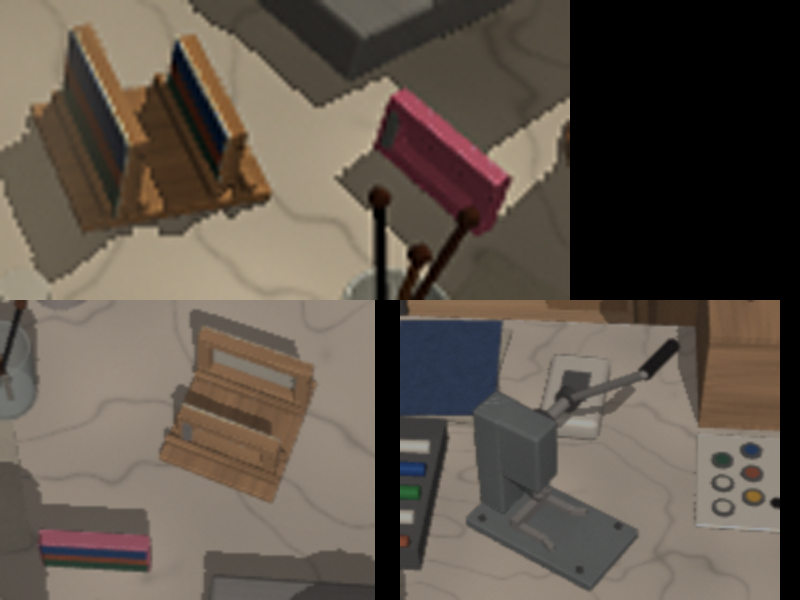

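The first picture shows the press (scene, about 245,275), the rack (about 355,187), and the brush, mug, bottle and jar around them. The three things that could pass for the canvas, in 560x420 scene pixels:
- The wooden canvas at (369,180). The side crop shows the grey hanger on its back at its +x end, and the back facing +y.
- The larger plain canvas at (345,186).
- The pink look-alike at (425,192).

I choose the wooden one at (369,180). Next I'll fit poses.

Run:
```python
from h import *
A=np.load("scene0.npz");B=np.load("side0.npz")
def rect(p,n):
    r=cv2.minAreaRect((p[:,:2]*1000).astype(np.float32)); b=cv2.boxPoints(r); print(n,len(p),np.round(r[0],1),np.round(r[1],1),round(r[2],1)); print(b.round().tolist())
for n,D in (("scene",A),("side",B)):
    P=D["P"].reshape(-1,3)
    f=lambda x0,x1,y0,y1,z0,z1:P[(P[:,0]>x0)&(P[:,0]<x1)&(P[:,1]>y0)&(P[:,1]<y1)&(P[:,2]>z0)&(P[:,2]<z1)]
    q=f(.42,.58,.28,.38,.06,.073);rect(q,n+" canvas top");print(np.median(q,0).round(3))
    rect(f(.4,.6,.17,.3,.078,.1),n+" plain top")
    rect(f(.4,.8,-.35,0,.014,.026),n+" bed")
    rect(f(.5,.85,-.3,0,.21,.23),n+" head top")
    rect(f(.4,.62,-.36,-.19,.285,.32),n+" grip")
S,_=grab("scene")
for q in ["mug","brush_jar","palette","water_bottle","wipes_pack","brush","paint_pot"]:
    for r in ctrl.outline_of(q,"scene")[:1]:
        p=A["P"][r["mask"]]; print(q,round(r["confidence"],2),np.round(r["bbox"]),np.percentile(p,[10,50,90],axis=0).round(2).tolist())
```

```text
scene canvas top 153 [499.3 325.9] [ 19.7 112.6] 70.3
[[443.0, 336.0], [549.0, 298.0], [556.0, 316.0], [450.0, 354.0]]
[0.503 0.324 0.066]
scene plain top 196 [475.9 244.6] [ 19.  128.9] 72.0
[[412.0, 255.0], [534.0, 216.0], [540.0, 234.0], [418.0, 274.0]]
scene bed 1879 [ 631.4 -202.5] [255.2 356.8] 83.7
[[440.0, -310.0], [795.0, -349.0], [823.0, -95.0], [468.0, -56.0]]
scene head top 1167 [ 623.6 -247.3] [146.8 122. ] 52.7
[[531.0, -269.0], [628.0, -343.0], [717.0, -226.0], [620.0, -152.0]]
scene grip 385 [ 445.5 -256.2] [94.6 34.3] 46.9
[[401.0, -279.0], [426.0, -302.0], [490.0, -233.0], [465.0, -210.0]]
side canvas top 309 [499.1 327.4] [ 20.2 110.2] 70.3
[[444.0, 336.0], [548.0, 299.0], [554.0, 318.0], [451.0, 356.0]]
[0.498 0.329 0.065]
side plain top 373 [474.4 247.7] [ 21.5 128. ] 71.9
[[410.0, 257.0], [532.0, 218.0], [539.0, 238.0], [417.0, 278.0]]
side bed 1877 [ 663.3 -161.2] [243.9 377.3] 66.7
[[442.0, -199.0], [788.0, -348.0], [885.0, -124.0], [538.0, 25.0]]
side head top 609 [ 619.1 -237.3] [138.7 136.3] 56.9
[[524.0, -258.0], [638.0, -333.0], [714.0, -216.0], [600.0, -142.0]]
side grip 213 [ 441.2 -250.7] [96.6 36.5] 46.5
[[395.0, -273.0], [421.0, -298.0], [488.0, -228.0], [461.0, -203.0]]
mug 0.53 [191. 216.  61.  78.] [[0.43, -0.29, 0.19], [0.51, -0.26, 0.25], [0.59, -0.23, 0.31]]
palette 0.85 [155. 223.  81.  59.] [[0.22, -0.41, 0.01], [0.28, -0.32, 0.01], [0.35, -0.23, 0.01]]
water_bottle 0.73 [365. 282.  33.  59.] [[0.81, 0.01, 0.03], [0.83, 0.03, 0.12], [0.85, 0.05, 0.2]]
wipes_pack 0.68 [132. 324.  80.  69.] [[0.54, -0.57, 0.03], [0.59, -0.5, 0.04], [0.63, -0.42, 0.05]]
brush 0.71 [190. 214.  59.  81.] [[0.44, -0.29, 0.2], [0.51, -0.26, 0.26], [0.59, -0.23, 0.31]]
paint_pot 0.57 [326. 228.  13.  24.] [[0.56, 0.09, 0.01], [0.58, 0.1, 0.03], [0.59, 0.11, 0.04]]
```

```bash
cat >> h.py <<'E'
def target(p,yaw,tilt=0):
    "tool down, tool x at world yaw deg; tilt deg about tool x"
    T=np.eye(4); T[:3,:3]=(R.from_euler('z',yaw,degrees=True)*R.from_euler('x',180,degrees=True)*R.from_euler('x',tilt,degrees=True)).as_matrix(); T[:3,3]=p; return T
def plan(p,yaw,tilt=0):
    s,a=delta(target(p,yaw,tilt)); m=max(1,abs(s).max(),abs(a).max())
    print("slide",s.tolist(),"ang",a.tolist(),"1/frac",round(m,2),"->",(s/m).round(3).tolist(),(a/m).round(3).tolist(),"rows",np.ceil(max(np.linalg.norm(s/m)*5,np.linalg.norm(a/m)*30/8.59)))
E
python3 -m inch '[{"slide":[0.9,-0.44,-0.9],"angular":[0,0,-1],"claw":0.3},{"slide":[0.9,-0.44,-0.9],"angular":[0,0,-1],"claw":0.3},{"slide":[0.9,-0.44,-0.9],"angular":[0,0,-1],"claw":0.3},{"slide":[0.9,-0.44,-0.9],"angular":[0,0,-1],"claw":0.3},{"slide":[0.9,-0.44,-0.9],"angular":[0,0,-1],"claw":0.3},{"slide":[0.9,-0.44,-0.9],"angular":[0,0,-1],"claw":0.3},{"slide":[0.9,-0.44,-0.9],"angular":[0,0,-1],"claw":0.3},{"slide":[0.9,-0.44,-0.9],"angular":[0,0,-1],"claw":0.3},{"slide":[0.9,-0.44,-0.9],"angular":[0,0,-1],"claw":0.3}]'
python3 - <<'E'
from h import *
plan([.5,.3265,.45],160.3)
for n in ("scene","side"):
    D=np.load(n+"0.npz");P=D["P"];E=D["E"];K=D["K"]
    for nm,z0,z1,seed in (("bed",.013,.027,(.56,-.13)),("head",.212,.228,(.63,-.21)),("grip",.27,.325,(.44,-.25))):
        m=((P[...,2]>z0)&(P[...,2]<z1)&(P[...,0]>.3)&(P[...,0]<.8)&(P[...,1]>-.36)&(P[...,1]<0)).astype(np.uint8)
        k,l=cv2.connectedComponents(m)
        best=max(range(1,k),key=lambda i:(l==i).sum())
        for i in range(1,k):
            if (l==i).sum()<100: continue
            p=P[l==i]; r=cv2.minAreaRect((p[:,:2]*1000).astype(np.float32)); print(n,nm,len(p),np.round(r[0]),np.round(r[1]),round(r[2],1),cv2.boxPoints(r).round().tolist())
E
```

```text
time: 2.0
position: [0.4439, -0.3813, 0.459]
tool_rot: [2.763, 1.493, -0.0]
ft_force: [-0.1, -0.8, -1.2]
grip_width: 0.649
grip_force: 0.0
slide [2.4909, -1.3641, 0.0321] ang [0.0001, 0.0032, -3.4514] 1/frac 3.45 -> [0.722, -0.395, 0.009] [0.0, 0.001, -1.0] rows 5.0
scene bed 1705 [ 592. -183.] [140. 248.] 58.9 [[450.0, -179.0], [662.0, -307.0], [735.0, -187.0], [523.0, -59.0]]
scene bed 239 [ 794. -226.] [268.   8.] 89.5 [[789.0, -359.0], [797.0, -360.0], [799.0, -92.0], [792.0, -92.0]]
scene head 1060 [ 646. -220.] [ 66. 120.] 61.0 [[578.0, -220.0], [683.0, -278.0], [715.0, -220.0], [610.0, -162.0]]
scene grip 441 [ 449. -253.] [101.  50.] 34.8 [[394.0, -262.0], [422.0, -302.0], [505.0, -245.0], [477.0, -204.0]]
side bed 1890 [ 591. -179.] [145. 247.] 58.9 [[448.0, -177.0], [659.0, -305.0], [734.0, -181.0], [523.0, -53.0]]
side head 530 [ 645. -210.] [ 65. 122.] 56.9 [[576.0, -204.0], [679.0, -271.0], [714.0, -216.0], [612.0, -150.0]]
side grip 239 [ 446. -247.] [104.  48.] 35.5 [[389.0, -258.0], [417.0, -297.0], [502.0, -237.0], [474.0, -198.0]]
```

```bash
python3 -m inch '[{"slide":[0.72,-0.4,0],"angular":[0,0,-1],"claw":0.1},{"slide":[0.72,-0.4,0],"angular":[0,0,-1],"claw":0.1},{"slide":[0.72,-0.4,0],"angular":[0,0,-1],"claw":0.1},{"slide":[0.72,-0.4,0],"angular":[0,0,-1],"claw":0.1},{"slide":[0.72,-0.4,0],"angular":[0,0,-1],"claw":0.1},{"slide":[0.72,-0.4,0],"angular":[0,0,-1],"claw":0.1}]'
python3 -c "
from h import *
plan([.5,.3265,.4],160.3)"
```

```text
time: 2.6
position: [0.4582, -0.1759, 0.4579]
tool_rot: [-2.284, -2.157, 0.002]
ft_force: [0.3, -1.4, -0.8]
grip_width: 0.549
grip_force: 0.0
slide [2.016, 0.0516, 0.2296] ang [-0.003, 0.0, -2.4531] 1/frac 2.45 -> [0.822, 0.021, 0.094] [-0.001, 0.0, -1.0] rows 5.0
```

```bash
python3 -m inch '[{"slide":[0.82,0.02,0.1],"angular":[0,0,-1],"claw":0.1},{"slide":[0.82,0.02,0.1],"angular":[0,0,-1],"claw":0.1},{"slide":[0.82,0.02,0.1],"angular":[0,0,-1],"claw":0.1},{"slide":[0.82,0.02,0.1],"angular":[0,0,-1],"claw":0.1},{"slide":[0.82,0.02,0.1],"angular":[0,0,-1],"claw":0.1},{"slide":[0.82,0.02,0.1],"angular":[0,0,-1],"claw":0.1}]'
python3 -c "
from h import *
plan([.5,.3265,.3],160.3)"
```

```text
time: 3.2
position: [0.4758, 0.0272, 0.4326]
tool_rot: [-1.65, -2.672, 0.002]
ft_force: [-0.1, -0.6, 0.4]
grip_width: 0.548
grip_force: 0.0
slide [1.0268, 0.6238, 0.5297] ang [-0.0026, -0.0019, -1.4558] 1/frac 1.46 -> [0.705, 0.428, 0.364] [-0.002, -0.001, -1.0] rows 5.0
```

```bash
python3 -m inch '[{"slide":[0.7,0.43,0.36],"angular":[0,0,-1],"claw":0.1},{"slide":[0.7,0.43,0.36],"angular":[0,0,-1],"claw":0.1},{"slide":[0.7,0.43,0.36],"angular":[0,0,-1],"claw":0.1},{"slide":[0.7,0.43,0.36],"angular":[0,0,-1],"claw":0.1},{"slide":[0.7,0.43,0.36],"angular":[0,0,-1],"claw":0.1},{"slide":[0.7,0.43,0.36],"angular":[0,0,-1],"claw":0.1}]'
python3 -c "
from h import *
plan([.5,.3265,.28],160.3)"
```

```text
time: 3.8
position: [0.4934, 0.2326, 0.3408]
tool_rot: [-0.899, -3.005, 0.002]
ft_force: [0.2, -0.5, 0.4]
grip_width: 0.551
grip_force: 0.0
slide [0.1831, 0.3291, 0.2431] ang [-0.0037, -0.0082, -0.4534] 1/frac 1 -> [0.183, 0.329, 0.243] [-0.004, -0.008, -0.453] rows 3.0
```

```bash
python3 -m inch '[{"slide":[0.18,0.33,0.24],"angular":[0,0,-0.45],"claw":0.1},{"slide":[0.18,0.33,0.24],"angular":[0,0,-0.45],"claw":0.1},{"slide":[0.18,0.33,0.24],"angular":[0,0,-0.45],"claw":0.1},{"slide":[0.18,0.33,0.24],"angular":[0,0,-0.45],"claw":0.1},{"slide":[0.18,0.33,0.24],"angular":[0,0,-0.45],"claw":0.1}]'
python3 - <<'E'
from h import *
im,E=grab("wrist"); save("w1.png",im["color"]); P=cloud(im,E)
print(pose().round(4), np.array(im["tool_from_camera"]).round(3))
q=P.reshape(-1,3)
for n,(x0,x1,y0,y1,z0,z1) in {"canvas":(.4,.6,.28,.39,.058,.075),"plain":(.38,.6,.18,.29,.08,.1)}.items():
    p=q[(q[:,0]>x0)&(q[:,0]<x1)&(q[:,1]>y0)&(q[:,1]<y1)&(q[:,2]>z0)&(q[:,2]<z1)]
    if len(p)<50: print(n,"few");continue
    r=cv2.minAreaRect((p[:,:2]*1000).astype(np.float32)); print(n,len(p),np.round(r[0],1),np.round(r[1],1),round(r[2],1),np.median(p,0).round(4))
E
```

```text
time: 4.3
position: [0.5029, 0.3234, 0.2838]
tool_rot: [0.548, 3.092, -0.003]
ft_force: [-0.0, -0.7, 0.6]
grip_width: 0.546
grip_force: 0.0
[[-9.390e-01  3.440e-01  1.800e-03  5.030e-01]
 [ 3.440e-01  9.390e-01 -1.400e-03  3.235e-01]
 [-2.200e-03 -7.000e-04 -1.000e+00  2.844e-01]
 [ 0.000e+00  0.000e+00  0.000e+00  1.000e+00]] [[ 0.001  0.959  0.284  0.077]
 [ 1.    -0.001  0.     0.   ]
 [ 0.001  0.284 -0.959 -0.152]
 [ 0.     0.     0.     1.   ]]
canvas 1235 [500.1 325.5] [ 16.6 109.8] 71.2 [0.4969 0.3268 0.0666]
plain 1749 [475.6 245.4] [ 17.5 127.6] 72.0 [0.4709 0.2479 0.0885]
```

View pics/w1.png

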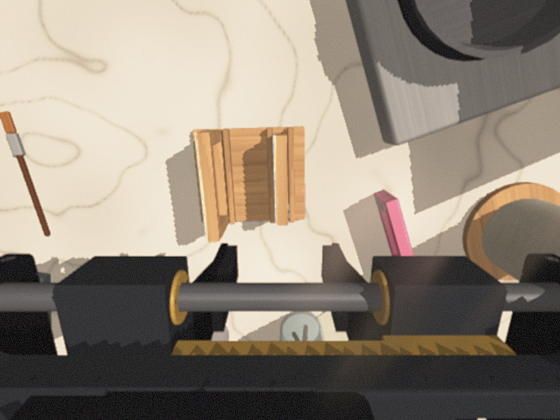

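The wrist picture shows the rack at (250,180), with the small canvas at (282,180), the plain one at (212,185) and the pink one at (395,220). The canvas fits its size at 16.6 x 110, top at 66 mm. Next I descend.

```bash
python3 -c "
from h import *
plan([.5001,.3257,.12],161)
plan([.5001,.3257,.051],161)"
```

```text
slide [0.0152, 0.0046, 0.6576] ang [-0.0014, 0.0042, -0.0374] 1/frac 1 -> [0.015, 0.005, 0.658] [-0.001, 0.004, -0.037] rows 4.0
slide [0.0158, 0.0048, 0.9336] ang [-0.0014, 0.0042, -0.0374] 1/frac 1 -> [0.016, 0.005, 0.934] [-0.001, 0.004, -0.037] rows 5.0
```

```bash
python3 -m inch '[{"slide":[0.015,0.005,0.2],"angular":[0,0,-0.037],"claw":0.1},{"slide":[0.015,0.005,0.4],"angular":[0,0,-0.037],"claw":0.1},{"slide":[0.015,0.005,0.55],"angular":[0,0,-0.037],"claw":0.1},{"slide":[0.015,0.005,0.65],"angular":[0,0,-0.037],"claw":0.1},{"slide":[0.015,0.005,0.75],"angular":[0,0,-0.037],"claw":0.1},{"slide":[0.015,0.005,0.85],"angular":[0,0,-0.037],"claw":0.1},{"slide":[0.015,0.005,0.93],"angular":[0,0,-0.037],"claw":0.1},{"slide":[0.015,0.005,0.93],"angular":[0,0,-0.037],"claw":0.1},{"slide":[0.015,0.005,0.93],"angular":[0,0,-0.037],"claw":0.1}]'
python3 -c "
from h import *
plan([.5001,.3257,.051],161)"
```

```text
time: 5.25
position: [0.4994, 0.3276, 0.0523]
tool_rot: [0.515, 3.097, -0.0]
ft_force: [0.5, -0.1, -0.4]
grip_width: 0.551
grip_force: 0.0
slide [-0.0053, -0.0063, 0.0051] ang [0.0003, 0.0036, 0.0046] 1/frac 1 -> [-0.005, -0.006, 0.005] [0.0, 0.004, 0.005] rows 1.0
```

Close and lift.

```bash
python3 -m inch '[{"slide":[0,-0.006,0.005],"angular":[0,0,0],"claw":-1},{"slide":[0,-0.006,0.005],"angular":[0,0,0],"claw":-1},{"slide":[0,-0.006,0.005],"angular":[0,0,0],"claw":-1},{"slide":[0,-0.006,0.005],"angular":[0,0,0],"claw":-1},{"slide":[0,-0.006,0.005],"angular":[0,0,0],"claw":-1},{"slide":[0,-0.006,0.005],"angular":[0,0,0],"claw":-1}]' 20
python3 -m inch '[{"slide":[0,0,-0.1],"angular":[0,0,0],"claw":-1},{"slide":[0,0,-0.2],"angular":[0,0,0],"claw":-1},{"slide":[0,0,-0.35],"angular":[0,0,0],"claw":-1},{"slide":[0,0,-0.5],"angular":[0,0,0],"claw":-1},{"slide":[0,0,-0.6],"angular":[0,0,0],"claw":-1},{"slide":[0,0,-0.6],"angular":[0,0,0],"claw":-1}]'
python3 - <<'E'
from h import *
A=np.load("scene0.npz")["P"].reshape(-1,3)
# things map: max height grid 4cm
q=A[(A[:,2]>.006)&(A[:,2]<.5)]
for x in np.arange(.4,.86,.04):
    print(round(x,2),[int(1000*max(q[(abs(q[:,0]-x)<.02)&(abs(q[:,1]-y)<.02),2],default=0)) for y in np.arange(-.1,.30,.04)])
E
```

```text
time: 5.85
position: [0.4971, 0.3272, 0.0498]
tool_rot: [-0.511, -3.1, 0.001]
ft_force: [-1.0, -1.5, 2.2]
grip_width: 0.179
grip_force: 19.9
time: 6.45
position: [0.4988, 0.3295, 0.2037]
tool_rot: [0.509, 3.095, 0.007]
ft_force: [-0.3, 0.1, -0.8]
grip_width: 0.182
grip_force: 20.0
0.4 [6, 6, 11, 0, 0, 7, 0, 0, 13, 89]
0.44 [6, 7, 11, 0, 7, 0, 0, 0, 23, 93]
0.48 [17, 0, 10, 0, 0, 6, 0, 6, 91, 91]
0.52 [25, 21, 0, 0, 8, 0, 0, 14, 91, 87]
0.56 [27, 21, 7, 6, 7, 46, 41, 6, 25, 17]
0.6 [23, 0, 0, 0, 0, 46, 11, 7, 6, 6]
0.64 [16, 0, 0, 0, 0, 0, 83, 0, 6, 0]
0.68 [0, 0, 0, 0, 95, 98, 98, 0, 0, 6]
0.72 [7, 0, 0, 0, 97, 97, 97, 6, 100, 187]
0.76 [0, 0, 7, 0, 0, 96, 97, 6, 197, 198]
0.8 [53, 0, 0, 212, 213, 0, 0, 7, 6, 103]
0.84 [53, 6, 0, 213, 215, 0, 0, 6, 8, 6]
```

```bash
python3 -c "
from h import *
plan([.475,.12,.17],161,-20)
"
```

```text
slide [-0.1778, -0.8249, 0.1315] ang [-0.6567, 0.0069, 0.0119] 1/frac 1 -> [-0.178, -0.825, 0.132] [-0.657, 0.007, 0.012] rows 5.0
```

```bash
python3 -m inch '[{"slide":[-0.036,-0.165,0],"angular":[-0.1,0,0],"claw":-1},{"slide":[-0.072,-0.33,0],"angular":[-0.2,0,0],"claw":-1},{"slide":[-0.108,-0.5,0],"angular":[-0.3,0,0],"claw":-1},{"slide":[-0.144,-0.66,0.05],"angular":[-0.45,0,0],"claw":-1},{"slide":[-0.18,-0.82,0.13],"angular":[-0.65,0,0],"claw":-1},{"slide":[-0.18,-0.82,0.13],"angular":[-0.65,0,0],"claw":-1},{"slide":[-0.18,-0.82,0.13],"angular":[-0.65,0,0],"claw":-1}]'
python3 -c "
from h import *
plan([.475,.12,.055],161,-40)
"
```

```text
time: 7.15
position: [0.4726, 0.1155, 0.1649]
tool_rot: [0.506, 3.004, 0.514]
ft_force: [-0.2, 0.2, -0.7]
grip_width: 0.183
grip_force: 20.0
slide [-0.0048, -0.1268, 0.4216] ang [-0.6872, -0.0043, -0.0061] 1/frac 1 -> [-0.005, -0.127, 0.422] [-0.687, -0.004, -0.006] rows 3.0
```

```bash
python3 -m inch '[{"slide":[0,-0.04,0.1],"angular":[-0.25,0,0],"claw":-1},{"slide":[0,-0.08,0.2],"angular":[-0.5,0,0],"claw":-1},{"slide":[0,-0.12,0.3],"angular":[-0.69,0,0],"claw":-1},{"slide":[0,-0.127,0.36],"angular":[-0.69,0,0],"claw":-1},{"slide":[0,-0.127,0.42],"angular":[-0.69,0,0],"claw":-1},{"slide":[0,-0.127,0.42],"angular":[-0.69,0,0],"claw":-1},{"slide":[0,-0.127,0.42],"angular":[-0.69,0,0],"claw":-1}]'
python3 -c "
from h import *
plan([.475,.12,.044],161,-40)
plan([.475,.12,.042],161,-40)
"
```

```text
time: 7.85
position: [0.4759, 0.1255, 0.0582]
tool_rot: [0.459, 2.813, 1.031]
ft_force: [0.5, 0.6, -0.6]
grip_width: 0.179
grip_force: 20.0
slide [-0.0037, -0.0535, 0.0291] ang [0.0083, -0.0107, 0.0116] 1/frac 1 -> [-0.004, -0.054, 0.029] [0.008, -0.011, 0.012] rows 1.0
slide [-0.0037, -0.0586, 0.0352] ang [0.0083, -0.0107, 0.0116] 1/frac 1 -> [-0.004, -0.059, 0.035] [0.008, -0.011, 0.012] rows 1.0
```

```bash
python3 -m inch '[{"slide":[0,-0.025,0.03],"angular":[0,0,0],"claw":-1},{"slide":[0,-0.035,0.042],"angular":[0,0,0],"claw":-1},{"slide":[0,-0.04,0.046],"angular":[0,0,0],"claw":-1},{"slide":[0,-0.04,0.046],"angular":[0,0,0],"claw":-1},{"slide":[0,-0.04,0.046],"angular":[0,0,0],"claw":-1}]'
```

```text
time: 8.35
position: [0.4758, 0.1235, 0.0426]
tool_rot: [0.463, 2.812, 1.029]
ft_force: [0.8, 0.1, -0.2]
grip_width: 0.183
grip_force: 20.0
```

```bash
python3 -m inch '[{"slide":[0,0,0],"angular":[0,0,0],"claw":-0.3},{"slide":[0,0,0],"angular":[0,0,0],"claw":-0.3},{"slide":[0,0,0],"angular":[0,0,0],"claw":-0.3},{"slide":[0,0,-0.04],"angular":[0,0,0],"claw":-0.3},{"slide":[0,0,-0.08],"angular":[0,0,0],"claw":-0.3},{"slide":[0,0,-0.12],"angular":[0,0,0],"claw":-0.3},{"slide":[0,0,-0.18],"angular":[0,0,0],"claw":-0.3},{"slide":[0,0,-0.3],"angular":[0,0,0],"claw":-0.3},{"slide":[0,0,-0.45],"angular":[0,0,0],"claw":-0.3},{"slide":[0,0,-0.6],"angular":[0,0,0],"claw":-0.3}]'
python3 - <<'E'
from h import *
for c in ("side","scene"):
    im,E=grab(c); P=cloud(im,E); save("t_%s.png"%c,im["color"]); u,v=proj([.475,.13,.01],im,E); print(c,u,v)
    q=P.reshape(-1,3); q=q[(q[:,0]>.38)&(q[:,0]<.55)&(q[:,1]>.03)&(q[:,1]<.2)&(q[:,2]>.008)&(q[:,2]<.06)]
    if len(q)>20:
        r=cv2.minAreaRect((q[:,:2]*1000).astype(np.float32)); print(len(q),r,np.percentile(q[:,2],[5,50,95]))
plan([.46,.05,.25],161)
E
```

```text
time: 9.35
position: [0.4439, 0.0309, 0.1587]
tool_rot: [0.463, 2.812, 1.028]
ft_force: [1.6, -0.7, 0.5]
grip_width: 0.352
grip_force: 0.0
side 308.7790131878154 287.8809714564673
505 ((474.169921875, 115.25758361816406), (61.99884796142578, 110.70709228515625), 72.38970947265625) [0.00927909 0.01436684 0.01888259]
scene 312.94980289250014 204.89342982353432
378 ((479.451171875, 143.98428344726562), (127.75062561035156, 121.07884216308594), 77.20401763916016) [0.00986982 0.01576726 0.0195676 ]
slide [-0.0227, 0.3087, -0.2078] ang [1.3341, 0.0146, 0.0033] 1/frac 1.33 -> [-0.017, 0.231, -0.156] [1.0, 0.011, 0.002] rows 4.0
```

```bash
python3 -m inch '[{"slide":[0,0.08,-0.06],"angular":[0.3,0,0],"claw":0.5},{"slide":[0,0.16,-0.12],"angular":[0.6,0,0],"claw":0.5},{"slide":[0,0.23,-0.16],"angular":[1,0,0],"claw":0.8},{"slide":[0,0.23,-0.16],"angular":[1,0,0],"claw":0.8},{"slide":[0,0.23,-0.16],"angular":[1,0,0],"claw":0.8}]'
python3 -c "
from h import *
plan([.43,.1,.25],162)
"
```

```text
time: 9.95
position: [0.4511, 0.0525, 0.226]
tool_rot: [0.492, 3.059, 0.271]
ft_force: [-0.7, 0.3, -0.3]
grip_width: 0.721
grip_force: 0.0
slide [0.1395, 0.1685, -0.0679] ang [0.3379, 0.0068, -0.0088] 1/frac 1 -> [0.14, 0.168, -0.068] [0.338, 0.007, -0.009] rows 2.0
```

```bash
python3 -m inch '[{"slide":[0.07,0.08,-0.06],"angular":[0.17,0,0],"claw":0.9},{"slide":[0.14,0.17,-0.07],"angular":[0.34,0,0],"claw":0.9},{"slide":[0.14,0.17,-0.07],"angular":[0.34,0,0],"claw":0.9},{"slide":[0.14,0.17,-0.07],"angular":[0.34,0,0],"claw":0.9}]'
python3 - <<'E'
from h import *
im,E=grab("wrist"); save("w2.png",im["color"]); P=cloud(im,E)
q=P.reshape(-1,3); q=q[(q[:,0]>.38)&(q[:,0]<.55)&(q[:,1]>.03)&(q[:,1]<.2)&(q[:,2]>.009)&(q[:,2]<.03)]
r=cv2.minAreaRect((q[:,:2]*1000).astype(np.float32)); print(len(q),r,np.percentile(q[:,2],[5,50,95]),cv2.boxPoints(r).round(1).tolist())
E
```

```text
time: 10.35
position: [0.4288, 0.0968, 0.2484]
tool_rot: [-0.508, -3.098, -0.001]
ft_force: [0.1, -1.0, -0.5]
grip_width: 0.942
grip_force: 0.0
2346 ((486.17083740234375, 146.22047424316406), (125.47030639648438, 110.31703186035156), 72.46923828125) [0.01450055 0.0166491  0.01858686] [[414.70001220703125, 103.0], [519.9000244140625, 69.80000305175781], [557.7000122070312, 189.39999389648438], [452.5, 222.6999969482422]]
```

View pics/w2.png

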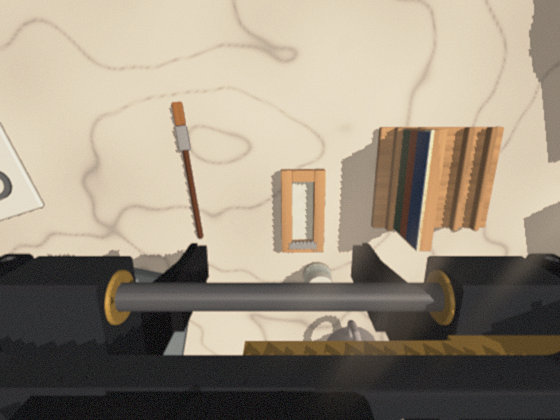

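The canvas lies flat, back up, centred at pixel (303,210), with the hanger at (303,245), the world +x end. I'll fit it again without the rack points.

Run:
```python
from h import *
im,E=grab("wrist"); P=cloud(im,E)
m=((P[...,2]>.009)&(P[...,2]<.03)).astype(np.uint8); m[:,335:]=0; m[:165]=0; m[256:]=0; m[:,:265]=0
q=P[m>0]; r=cv2.minAreaRect((q[:,:2]*1000).astype(np.float32)); print(len(q),r)
c=np.array(r[0])/1000; yaw=r[2]-90; d=np.array([np.cos(np.radians(yaw)),np.sin(np.radians(yaw))])
g=c-.036*d; print(c,yaw,g)
plan([*g,.08],yaw+180);plan([*g,.016],yaw+180)
```

```text
2346 ((475.96502685546875, 113.08953857421875), (56.11885452270508, 110.9388427734375), 72.1252212524414)
[0.47596503 0.11308954] -17.874778747558594 [0.44170276 0.1241393 ]
slide [-0.0118, 0.1266, 0.673] ang [0.0009, -0.0051, -0.0337] 1/frac 1 -> [-0.012, 0.127, 0.673] [0.001, -0.005, -0.034] rows 4.0
slide [-0.0125, 0.1264, 0.929] ang [0.0009, -0.0051, -0.0337] 1/frac 1 -> [-0.012, 0.126, 0.929] [0.001, -0.005, -0.034] rows 5.0
```

```bash
python3 -m inch '[{"slide":[-0.012,0.127,0.15],"angular":[0,0,-0.034],"claw":1},{"slide":[-0.012,0.127,0.33],"angular":[0,0,-0.034],"claw":1},{"slide":[-0.012,0.127,0.5],"angular":[0,0,-0.034],"claw":1},{"slide":[-0.012,0.127,0.64],"angular":[0,0,-0.034],"claw":1},{"slide":[-0.012,0.127,0.75],"angular":[0,0,-0.034],"claw":1},{"slide":[-0.012,0.127,0.85],"angular":[0,0,-0.034],"claw":1},{"slide":[-0.012,0.127,0.915],"angular":[0,0,-0.034],"claw":1},{"slide":[-0.012,0.127,0.915],"angular":[0,0,-0.034],"claw":1},{"slide":[-0.012,0.127,0.915],"angular":[0,0,-0.034],"claw":1}]'
python3 -c "
from h import *
plan([.4417,.1241,.016],162.1)"
```

```text
time: 11.35
position: [0.4422, 0.125, 0.0201]
tool_rot: [-0.485, -3.101, 0.0]
ft_force: [0.2, -0.3, -0.1]
grip_width: 1.003
grip_force: 0.0
slide [0.0007, -0.004, 0.0163] ang [-0.0009, -0.0044, 0.0036] 1/frac 1 -> [0.001, -0.004, 0.016] [-0.001, -0.004, 0.004] rows 1.0
```

```bash
python3 -m inch '[{"slide":[0,-0.004,0.016],"angular":[0,0,0],"claw":1},{"slide":[0,-0.004,0.016],"angular":[0,0,0],"claw":-1},{"slide":[0,-0.004,0.016],"angular":[0,0,0],"claw":-1},{"slide":[0,-0.004,0.016],"angular":[0,0,0],"claw":-1},{"slide":[0,-0.004,0.016],"angular":[0,0,0],"claw":-1},{"slide":[0,-0.004,0.016],"angular":[0,0,0],"claw":-1},{"slide":[0,-0.004,0.016],"angular":[0,0,0],"claw":-1}]' 30
python3 -m inch '[{"slide":[0,0,-0.05],"angular":[0,0,0],"claw":-1},{"slide":[0,0,-0.1],"angular":[0,0,0],"claw":-1},{"slide":[0,0,-0.2],"angular":[0,0,0],"claw":-1},{"slide":[0,0,-0.3],"angular":[0,0,0],"claw":-1},{"slide":[0,0,-0.4],"angular":[0,0,0],"claw":-1},{"slide":[0,0,-0.4],"angular":[0,0,0],"claw":-1},{"slide":[0,0,-0.4],"angular":[0,0,0],"claw":-1}]'
python3 - <<'E'
from h import *
T=pose()
im,E=grab("wrist"); P=cloud(im,E); save("w3.png",im["color"])
L=(P-T[:3,3])@T[:3,:3]  # tool coords
m=(abs(L[...,2]-.0)<.03)&(L[...,0]<.04)&(L[...,0]>-.15)&(abs(L[...,1])<.05)
q=L[m]; print(len(q),np.percentile(q,[2,50,98],axis=0).round(4).tolist())
t=q[(abs(q[:,1])<.033)]; 
for a in np.arange(-.1,.04,.02):
    s=t[abs(t[:,0]-a)<.01]; print(round(a,2),len(s),s.min(0).round(4) if len(s) else'',s.max(0).round(4) if len(s) else '', np.median(s,0).round(4) if len(s) else '')
E
```

```text
time: 12.05
position: [0.4425, 0.125, 0.0169]
tool_rot: [0.483, 3.104, -0.001]
ft_force: [-0.8, 0.2, 2.0]
grip_width: 0.641
grip_force: 30.0
time: 12.75
position: [0.4428, 0.1248, 0.1173]
tool_rot: [0.483, 3.102, -0.002]
ft_force: [-0.2, -0.3, -1.9]
grip_width: 0.639
grip_force: 30.0
10837 [[-0.0535, -0.0345, -0.0271], [0.0044, 0.0001, 0.0007], [0.0199, 0.0352, 0.0143]]
-0.1 0   
-0.08 0   
-0.06 442 [-0.0576 -0.0145  0.0064] [-0.05    0.0137  0.015 ] [-0.0534 -0.0005  0.0134]
-0.04 2153 [-0.05   -0.0283 -0.0013] [-0.03    0.0279  0.0148] [-0.0404  0.0001  0.0012]
-0.02 672 [-0.03   -0.0277 -0.0252] [-0.01    0.0283  0.0151] [-0.0145  0.0001  0.0131]
0.0 3957 [-0.01   -0.0329 -0.03  ] [0.01   0.033  0.0149] [ 0.003  -0.0004  0.0003]
0.02 2869 [ 0.01   -0.033  -0.0298] [0.0205 0.033  0.0178] [ 0.0174 -0.0004  0.0007]
0.04 0
```

View pics/w3.png

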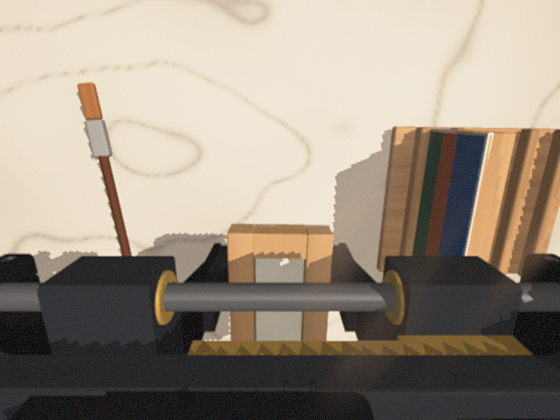

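The picture shows the canvas held level at the fingers (280,280), with the rack and brush undisturbed. Next I refine the press pose from the two fixed cameras.

Run:
```python
from h import *
from scipy.optimize import minimize
for n in ("scene","side"):
    P=np.load(n+"0.npz")["P"].reshape(-1,3)
    def loc(yaw,o=(.5894,-.1797)):
        c,s=np.cos(np.radians(yaw)),np.sin(np.radians(yaw)); d=P[:,:2]-o
        return np.c_[d@[c,s],d@[-s,c],P[:,2]]
    L=loc(-31.1)
    b=L[(abs(L[:,2]-.02)<.006)&(abs(L[:,0]-.0025)<.14)&(abs(L[:,1])<.09)]
    f=[]; l=[];rr=[]
    for y in np.arange(-.06,.061,.01):
        s=b[abs(b[:,1]-y)<.005]; f.append((y,s[:,0].min()))
    for x in np.arange(-.11,.0,.01):
        s=b[abs(b[:,0]-x)<.005]; l.append((x,s[:,1].max())); rr.append((x,s[:,1].min()))
    for nm,a in (("front x",f),("left y",l),("right y",rr)):
        a=np.array(a); k=np.polyfit(a[:,0],a[:,1],1); print(n,nm,"slope deg",np.degrees(np.arctan(k[0])).round(2),"at0",(1000*np.median(a[:,1])).round(1))
    g=L[(L[:,2]>.025)&(L[:,2]<.034)&(L[:,0]>-.04)&(L[:,0]<.03)&(abs(L[:,1])<.06)]
    for x in (-.03,-.02,-.01,0,.01,.02):
        s=g[abs(g[:,0]-x)<.005,1]; print("guide",x,[ (1000*t.min().round(4),1000*t.max().round(4)) for t in (s[s<0],s[s>0]) if len(t)])
    h=L[(L[:,2]>.212)&(L[:,2]<.228)&(L[:,0]>-.01)&(L[:,0]<.14)&(abs(L[:,1])<.04)]
    print("head",h[:,:2].min(0),h[:,:2].max(0))
    k=L[(L[:,2]>.28)&(L[:,2]<.33)&(L[:,0]<-.03)&(L[:,0]>-.2)&(L[:,1]<-.08)&(L[:,1]>-.22)]
    print("grip",np.percentile(k,[1,50,99],axis=0).round(3).tolist())
plan([.5894-.15*.8563+0*.5165,-.1797+.15*.5165,.16],148.9)
```

```text
scene front x slope deg -61.3 at0 -45.0
scene left y slope deg 0.35 at0 67.8
scene right y slope deg -21.88 at0 -70.0
guide -0.03 [(np.float64(34.5), np.float64(48.7))]
guide -0.02 [(np.float64(35.0), np.float64(48.7))]
guide -0.01 [(np.float64(32.4), np.float64(43.3))]
guide 0 [(np.float64(32.599999999999994), np.float64(41.099999999999994))]
guide 0.01 [(np.float64(32.800000000000004), np.float64(41.2))]
guide 0.02 [(np.float64(30.599999999999998), np.float64(49.4))]
head [ 0.00944748 -0.03933903] [0.12853388 0.02888992]
grip [[-0.094, -0.185, 0.282], [-0.081, -0.132, 0.305], [-0.057, -0.095, 0.312]]
side front x slope deg 0.17 at0 -119.7
side left y slope deg -1.44 at0 70.9
side right y slope deg 1.08 at0 -67.8
guide -0.03 [(np.float64(-51.5), np.float64(-39.6)), (np.float64(42.3), np.float64(53.6))]
guide -0.02 [(np.float64(-48.300000000000004), np.float64(-33.2)), (np.float64(33.4), np.float64(45.699999999999996))]
guide -0.01 [(np.float64(-45.400000000000006), np.float64(-20.299999999999997)), (np.float64(29.8), np.float64(44.5))]
guide 0 [(np.float64(-45.6), np.float64(-30.200000000000003)), (np.float64(32.300000000000004), np.float64(44.1))]
guide 0.01 [(np.float64(-43.3), np.float64(-31.9)), (np.float64(31.9), np.float64(42.6))]
guide 0.02 [(np.float64(-46.699999999999996), np.float64(-33.099999999999994)), (np.float64(27.2), np.float64(45.900000000000006))]
head [ 0.00278941 -0.03685335] [0.1247341  0.03464727]
grip [[-0.101, -0.184, 0.281], [-0.092, -0.127, 0.303], [-0.063, -0.092, 0.311]]
slide [-0.3477, -0.8421, -0.1732] ang [-0.0019, 0.0007, 0.4467] 1/frac 1 -> [-0.348, -0.842, -0.173] [-0.002, 0.001, 0.447] rows 5.0
```

```bash
python3 -m inch '[{"slide":[-0.07,-0.17,-0.1],"angular":[0,0,0.1],"claw":-1},{"slide":[-0.14,-0.34,-0.17],"angular":[0,0,0.2],"claw":-1},{"slide":[-0.21,-0.51,-0.17],"angular":[0,0,0.3],"claw":-1},{"slide":[-0.28,-0.68,-0.17],"angular":[0,0,0.4],"claw":-1},{"slide":[-0.35,-0.84,-0.17],"angular":[0,0,0.447],"claw":-1},{"slide":[-0.35,-0.84,-0.17],"angular":[0,0,0.447],"claw":-1},{"slide":[-0.35,-0.84,-0.17],"angular":[0,0,0.447],"claw":-1}]'
cat >> h.py <<'E'
O=np.array([.5894,-.1797]); PY=-31.1
def w(x,y): 
    c,s=np.cos(np.radians(PY)),np.sin(np.radians(PY)); return O+[c*x-s*y,s*x+c*y]
def inpress(p):
    c,s=np.cos(np.radians(PY)),np.sin(np.radians(PY)); d=np.array(p[:2])-O; return np.round([d@[c,s],d@[-s,c],p[2]],4)
E
python3 -c "
from h import *
print(inpress(pose()[:3,3]))
plan([*w(-.14,0),.06],148.9);plan([*w(-.14,0),.039],148.9)"
```

```text
time: 13.5
position: [0.4611, -0.1018, 0.1578]
tool_rot: [-0.844, -3.023, -0.003]
ft_force: [0.3, 0.5, -1.5]
grip_width: 0.642
grip_force: 30.0
[-0.1501  0.0004  0.1578]
slide [-0.0417, -0.0021, 0.3912] ang [0.0024, -0.0065, -0.0038] 1/frac 1 -> [-0.042, -0.002, 0.391] [0.002, -0.006, -0.004] rows 2.0
slide [-0.042, -0.0022, 0.4752] ang [0.0024, -0.0065, -0.0038] 1/frac 1 -> [-0.042, -0.002, 0.475] [0.002, -0.006, -0.004] rows 3.0
```

```bash
python3 -m inch '[{"slide":[-0.02,0,0.12],"angular":[0,0,0],"claw":-1},{"slide":[-0.04,0,0.24],"angular":[0,0,0],"claw":-1},{"slide":[-0.04,0,0.33],"angular":[0,0,0],"claw":-1},{"slide":[-0.04,0,0.4],"angular":[0,0,0],"claw":-1},{"slide":[-0.04,0,0.45],"angular":[0,0,0],"claw":-1},{"slide":[-0.04,0,0.47],"angular":[0,0,0],"claw":-1},{"slide":[-0.04,0,0.47],"angular":[0,0,0],"claw":-1},{"slide":[-0.04,0,0.47],"angular":[0,0,0],"claw":-1}]'
python3 - <<'E'
from h import *
print(inpress(pose()[:3,3]))
im,E=grab("side"); P=cloud(im,E)
plan([*w(-.1,0),.0385],148.9)
L=np.array(P).reshape(-1,3); d=L[:,:2]-O; c,s=np.cos(np.radians(PY)),np.sin(np.radians(PY)); x=d@[c,s]; y=d@[-s,c]
k=(x>-.11)&(x<.03)&(abs(y)<.03)&(L[:,2]>.026)&(L[:,2]<.048)
for a in np.arange(-.12,.0,.01):
    t=k&(abs(x-a)<.005); print(round(a,2),t.sum(), (L[t,2].max().round(3),np.median(L[t,2]).round(4),y[t].min().round(3),y[t].max().round(3)) if t.any() else '')
E
```

```text
time: 14.3
position: [0.4712, -0.1064, 0.0424]
tool_rot: [0.841, 3.026, -0.0]
ft_force: [0.3, 0.2, -0.9]
grip_width: 0.642
grip_force: 30.0
[-0.1391  0.0017  0.0424]
slide [-0.1553, -0.0061, 0.0165] ang [0.0001, 0.0031, 0.0008] 1/frac 1 -> [-0.155, -0.006, 0.016] [0.0, 0.003, 0.001] rows 1.0
-0.12 0 
-0.11 0 
-0.1 0 
-0.09 0 
-0.08 0 
-0.07 0 
-0.06 15 (np.float64(0.045), np.float64(0.0406), np.float64(-0.023), np.float64(0.03))
-0.05 14 (np.float64(0.042), np.float64(0.0385), np.float64(-0.03), np.float64(0.029))
-0.04 0 
-0.03 0 
-0.02 0 
-0.01 0
```

```bash
python3 -m inch '[{"slide":[0,-0.006,0.01],"angular":[0,0,0],"claw":-1},{"slide":[-0.06,-0.006,0.016],"angular":[0,0,0],"claw":-1},{"slide":[-0.12,-0.006,0.018],"angular":[0,0,0],"claw":-1},{"slide":[-0.18,-0.006,0.018],"angular":[0,0,0],"claw":-1},{"slide":[-0.23,-0.006,0.018],"angular":[0,0,0],"claw":-1},{"slide":[-0.26,-0.006,0.018],"angular":[0,0,0],"claw":-1},{"slide":[-0.28,-0.006,0.018],"angular":[0,0,0],"claw":-1},{"slide":[-0.3,-0.006,0.018],"angular":[0,0,0],"claw":-1},{"slide":[-0.3,-0.006,0.018],"angular":[0,0,0],"claw":-1}]'
python3 - <<'E'
from h import *
print(inpress(pose()[:3,3]))
plan([*w(-.055,0),.0375],148.9)
E
```

```text
time: 15.25
position: [0.5343, -0.1469, 0.0373]
tool_rot: [0.842, 3.026, -0.0]
ft_force: [-0.0, -0.1, -0.3]
grip_width: 0.639
grip_force: 30.0
[-0.0641 -0.0003  0.0373]
slide [-0.0365, 0.0014, -0.001] ang [0.0001, 0.0005, 0.0001] 1/frac 1 -> [-0.036, 0.001, -0.001] [0.0, 0.0, 0.0] rows 1.0
```

```bash
python3 -m inch '[{"slide":[-0.012,0,0.004],"angular":[0,0,0],"claw":-1},{"slide":[-0.024,0,0.004],"angular":[0,0,0],"claw":-1},{"slide":[-0.034,0,0.004],"angular":[0,0,0],"claw":-1},{"slide":[-0.042,0,0.004],"angular":[0,0,0],"claw":-1},{"slide":[-0.048,0,0.004],"angular":[0,0,0],"claw":-1},{"slide":[-0.052,0,0.004],"angular":[0,0,0],"claw":-1},{"slide":[-0.052,0,0.004],"angular":[0,0,0],"claw":-1}]' 12
python3 - <<'E'
from h import *
print(inpress(pose()[:3,3]))
E
```

```text
time: 15.95
position: [0.5445, -0.1525, 0.0367]
tool_rot: [-0.841, -3.025, 0.0]
ft_force: [-4.3, 2.3, 5.4]
grip_width: 0.641
grip_force: 12.0
[-0.0525  0.0001  0.0367]
```

```bash
python3 -m inch '[{"slide":[-0.008,0,0],"angular":[0,0,0],"claw":-1},{"slide":[-0.008,0,0],"angular":[0,0,0],"claw":-1},{"slide":[-0.008,0,0],"angular":[0,0,0],"claw":-1}]'
python3 -m inch '[{"slide":[0.008,0,0],"angular":[0,0,0],"claw":0.6},{"slide":[0.008,0,0],"angular":[0,0,0],"claw":0.6},{"slide":[0.008,0,0],"angular":[0,0,0],"claw":0.6},{"slide":[0.008,0,-0.05],"angular":[0,0,0],"claw":0.6},{"slide":[0.008,0,-0.1],"angular":[0,0,0],"claw":0.6},{"slide":[0.1,0,-0.2],"angular":[0,0,0],"claw":0.6},{"slide":[0.3,0,-0.4],"angular":[0,0,0],"claw":0.6},{"slide":[0.5,0,-0.6],"angular":[0,0,0],"claw":0.6},{"slide":[0.5,0,-0.6],"angular":[0,0,0],"claw":0.6}]'
python3 - <<'E'
from h import *
print(inpress(pose()[:3,3]))
c,s=np.cos(np.radians(PY)),np.sin(np.radians(PY))
im,E=grab("side"); P=cloud(im,E)
L=P.reshape(-1,3); d=L[:,:2]-O; x=d@[c,s]; y=d@[-s,c]
k=(x>-.12)&(x<.05)&(abs(y)<.031)&(L[:,2]>.028)&(L[:,2]<.046)
for a in np.arange(-.1,.05,.01):
    t=k&(abs(x-a)<.005); print(round(a,2),t.sum(), (np.median(L[t,2]).round(4),y[t].min().round(3),y[t].max().round(3)) if t.any() else '')
t=k&(x<-.035);print("xmin",x[t].min());r=cv2.minAreaRect((np.c_[x[k],y[k]]*1000).astype(np.float32));print(r)
u,v=map(int,proj([*w(0,0),.03],im,E)); cr=im["color"][v-60:v+60,u-80:u+80]; save("p1.png",cv2.resize(cr,(800,600),interpolation=cv2.INTER_CUBIC))
E
```

```text
time: 16.25
position: [0.5448, -0.1527, 0.0366]
tool_rot: [-0.839, -3.022, 0.0]
ft_force: [-7.1, 3.2, 10.0]
grip_width: 0.641
grip_force: 12.0
time: 17.15
position: [0.4395, -0.0881, 0.1879]
tool_rot: [0.838, 3.027, -0.0]
ft_force: [-1.0, -2.2, 1.2]
grip_width: 0.803
grip_force: 0.0
[-0.1757  0.001   0.1879]
-0.1 0 
-0.09 0 
-0.08 9 (np.float64(0.0338), np.float64(-0.02), np.float64(0.028))
-0.07 48 (np.float64(0.0344), np.float64(-0.029), np.float64(0.031))
-0.06 30 (np.float64(0.0348), np.float64(-0.025), np.float64(0.029))
-0.05 24 (np.float64(0.0334), np.float64(-0.027), np.float64(0.03))
-0.04 26 (np.float64(0.0342), np.float64(-0.026), np.float64(0.03))
-0.03 29 (np.float64(0.0344), np.float64(-0.027), np.float64(0.03))
-0.02 23 (np.float64(0.0337), np.float64(-0.027), np.float64(0.03))
-0.01 27 (np.float64(0.0332), np.float64(-0.03), np.float64(0.03))
-0.0 27 (np.float64(0.0343), np.float64(-0.026), np.float64(0.029))
0.01 25 (np.float64(0.0352), np.float64(-0.024), np.float64(0.03))
0.02 47 (np.float64(0.0359), np.float64(-0.031), np.float64(0.03))
0.03 36 (np.float64(0.0356), np.float64(-0.028), np.float64(0.029))
0.04 44 (np.float64(0.0377), np.float64(-0.03), np.float64(0.031))
0.05 15 (np.float64(0.0409), np.float64(-0.011), np.float64(0.03))
xmin -0.07815185373259688
((-14.230419158935547, -0.022247314453125), (127.85249328613281, 61.965057373046875), 0.013707311823964119)
```

View pics/p1.png

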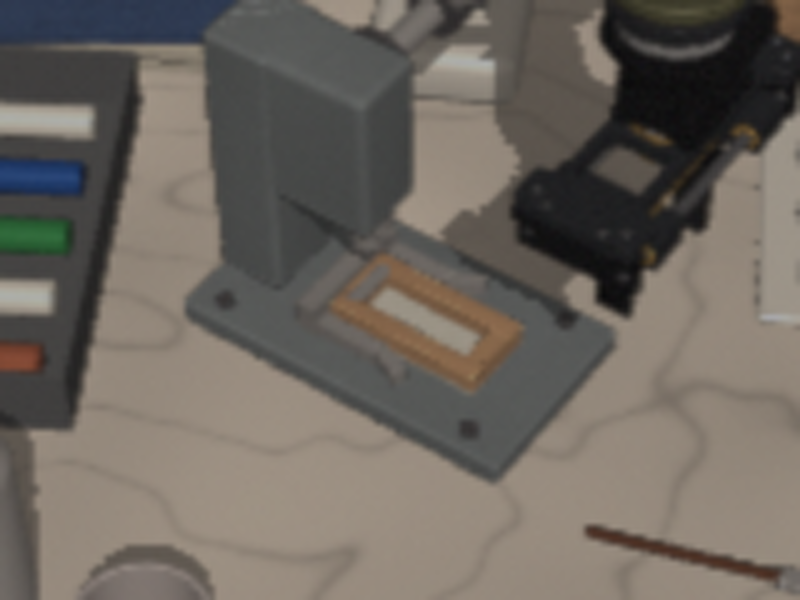

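The crop shows the canvas lying between the guides at about (430,320), with its grey hanger end close to the back stop at (350,290). To confirm it is home I push its tail gently with closed fingers and read the force.

```bash
python3 -c "
from h import *
plan([*w(-.11,0),.06],148.9);plan([*w(-.11,0),.037],148.9)"
```

```text
slide [-0.2617, -0.0047, 0.5369] ang [-0.0183, 0.0212, 0.0101] 1/frac 1 -> [-0.262, -0.005, 0.537] [-0.018, 0.021, 0.01] rows 3.0
slide [-0.2607, -0.0038, 0.6289] ang [-0.0183, 0.0212, 0.0101] 1/frac 1 -> [-0.261, -0.004, 0.629] [-0.018, 0.021, 0.01] rows 4.0
```

```bash
python3 -m inch '[{"slide":[-0.1,0,0.1],"angular":[0,0,0],"claw":-1},{"slide":[-0.2,0,0.2],"angular":[0,0,0],"claw":-1},{"slide":[-0.25,0,0.3],"angular":[0,0,0],"claw":-1},{"slide":[-0.25,0,0.4],"angular":[0,0,0],"claw":-1},{"slide":[-0.25,0,0.5],"angular":[0,0,0],"claw":-1},{"slide":[-0.25,0,0.58],"angular":[0,0,0],"claw":-1},{"slide":[-0.25,0,0.62],"angular":[0,0,0],"claw":-1},{"slide":[-0.25,0,0.62],"angular":[0,0,0],"claw":-1},{"slide":[-0.25,0,0.62],"angular":[0,0,0],"claw":-1}]' 20
python3 -c "
from h import *
print(inpress(pose()[:3,3]));plan([*w(-.09,0),.0365],148.9)"
```

```text
time: 18.1
position: [0.4945, -0.1222, 0.0322]
tool_rot: [0.841, 3.025, -0.0]
ft_force: [0.7, -0.3, 0.3]
grip_width: 0.072
grip_force: 0.0
[-0.111   0.0002  0.0322]
slide [-0.084, -0.0008, -0.0169] ang [0.0006, 0.0037, 0.001] 1/frac 1 -> [-0.084, -0.001, -0.017] [0.001, 0.004, 0.001] rows 1.0
```

```bash
python3 -m inch '[{"slide":[0,0,-0.012],"angular":[0,0,0],"claw":-1},{"slide":[-0.04,0,-0.015],"angular":[0,0,0],"claw":-1},{"slide":[-0.07,0,-0.015],"angular":[0,0,0],"claw":-1},{"slide":[-0.09,0,-0.015],"angular":[0,0,0],"claw":-1},{"slide":[-0.096,0,-0.015],"angular":[0,0,0],"claw":-1},{"slide":[-0.096,0,-0.015],"angular":[0,0,0],"claw":-1}]'
python3 -c "
from h import *
print(inpress(pose()[:3,3]))"
python3 -m inch '[{"slide":[-0.008,0,0],"angular":[0,0,0],"claw":-1},{"slide":[-0.012,0,0],"angular":[0,0,0],"claw":-1},{"slide":[-0.012,0,0],"angular":[0,0,0],"claw":-1}]'
python3 -c "
from h import *
print(inpress(pose()[:3,3]))"
```

```text
time: 18.7
position: [0.514, -0.1346, 0.0348]
tool_rot: [-0.842, -3.026, -0.001]
ft_force: [1.1, 0.6, -1.1]
grip_width: 0.003
grip_force: 0.0
[-0.0878 -0.0003  0.0348]
time: 19.0
position: [0.5165, -0.1361, 0.035]
tool_rot: [0.842, 3.027, -0.0]
ft_force: [0.8, -0.3, -0.3]
grip_width: 0.003
grip_force: 0.0
[-0.0849 -0.0003  0.035 ]
```

```bash
python3 -m inch '[{"slide":[-0.008,0,0],"angular":[0,0,0],"claw":-1},{"slide":[-0.014,0,0],"angular":[0,0,0],"claw":-1},{"slide":[-0.02,0,0],"angular":[0,0,0],"claw":-1},{"slide":[-0.02,0,0],"angular":[0,0,0],"claw":-1}]'
python3 -c "
from h import *
print(inpress(pose()[:3,3]))"
```

```text
time: 19.4
position: [0.5176, -0.1368, 0.0345]
tool_rot: [-0.839, -3.019, 0.0]
ft_force: [-9.3, 3.1, 8.3]
grip_width: 0.006
grip_force: 5.0
[-0.0836 -0.0003  0.0345]
```

Blocked at about 10 N with the tail at press x ≈ -74 mm, as expected for home (-75). Now I back off, rise, turn and go to the lever.

```bash
python3 -m inch '[{"slide":[0.08,0,0],"angular":[0,0,0],"claw":-1},{"slide":[0.2,0.05,-0.1],"angular":[0,0,0],"claw":-1},{"slide":[0.35,0.1,-0.2],"angular":[0,0,0],"claw":-0.3},{"slide":[0.4,0.1,-0.4],"angular":[0,0,0.2],"claw":-0.1},{"slide":[0.4,0.1,-0.6],"angular":[0,0,0.4],"claw":-0.1},{"slide":[0.4,0.1,-0.8],"angular":[0,0,0.6],"claw":-0.1},{"slide":[0.4,0.1,-0.95],"angular":[0,0,0.8],"claw":-0.1},{"slide":[0.4,0.1,-0.95],"angular":[0,0,1],"claw":-0.1},{"slide":[0.4,0.1,-0.95],"angular":[0,0,1],"claw":-0.1}]'
python3 -c "
from h import *
print(inpress(pose()[:3,3]),ctrl.get_state()['joint_positions'].round(2));plan([*w(-.12,-.09),.42],58.9)"
```

```text
time: 20.3
position: [0.4487, -0.0659, 0.2736]
tool_rot: [1.595, 2.702, -0.002]
ft_force: [-0.5, -0.0, 0.8]
grip_width: 0.436
grip_force: 0.0
[-0.1793  0.0248  0.2736] [ 1.33 -0.2  -1.09  1.82 -0.17  1.41  0.78]
slide [-0.4371, -0.2789, -0.5841] ang [0.0043, 0.006, 1.9996] 1/frac 2.0 -> [-0.219, -0.139, -0.292] [0.002, 0.003, 1.0] rows 4.0
```

```bash
python3 -m inch '[{"slide":[0,0,-0.2],"angular":[0,0,0.2],"claw":-0.1},{"slide":[0,0,-0.4],"angular":[0,0,0.4],"claw":-0.1},{"slide":[0,0,-0.58],"angular":[0,0,0.7],"claw":-0.1},{"slide":[-0.2,-0.1,-0.58],"angular":[0,0,1],"claw":-0.1},{"slide":[-0.2,-0.1,-0.58],"angular":[0,0,1],"claw":-0.1},{"slide":[-0.2,-0.1,-0.58],"angular":[0,0,1],"claw":-0.1}]'
python3 -c "
from h import *
print(inpress(pose()[:3,3]),ctrl.get_state()['joint_positions'].round(2));plan([*w(-.092,-.145),.42],58.9)"
```

```text
time: 20.9
position: [0.4494, -0.1238, 0.4161]
tool_rot: [-2.241, -2.196, -0.002]
ft_force: [0.0, -0.4, -0.5]
grip_width: 0.45
grip_force: 0.0
[-0.1487 -0.0244  0.4161] [ 1.48 -0.15 -1.1   1.52 -0.14  1.69  0.35]
slide [-0.531, -0.0441, -0.0173] ang [-0.0047, -0.0051, 0.9979] 1/frac 1 -> [-0.531, -0.044, -0.017] [-0.005, -0.005, 0.998] rows 4.0
```

```bash
python3 -m inch '[{"slide":[-0.13,-0.01,0],"angular":[0,0,0.25],"claw":-0.1},{"slide":[-0.26,-0.02,0],"angular":[0,0,0.5],"claw":-0.1},{"slide":[-0.4,-0.03,0],"angular":[0,0,0.75],"claw":-0.1},{"slide":[-0.53,-0.04,0],"angular":[0,0,1],"claw":-0.1},{"slide":[-0.53,-0.04,0],"angular":[0,0,1],"claw":-0.1},{"slide":[-0.53,-0.04,0],"angular":[0,0,1],"claw":-0.1}]'
python3 - <<'E'
from h import *
T=pose(); im,E=grab("wrist"); P=cloud(im,E); save("w4.png",im["color"])
print(inpress(T[:3,3]),ctrl.get_state()['joint_positions'].round(2))
L=P.reshape(-1,3); d=L[:,:2]-O; c,s=np.cos(np.radians(PY)),np.sin(np.radians(PY)); x=d@[c,s]; y=d@[-s,c]; z=L[:,2]
k=(z>.25)&(z<.33)&(x>-.13)&(x<-.02)&(y<-.08)&(y>-.22)
for a in np.arange(-.2,-.08,.01):
    t=k&(abs(y-a)<.005); print(round(a,2),t.sum(),(x[t].min().round(3),x[t].max().round(3),z[t].max().round(3)) if t.any() else '')
plan([*w(-.092,-.145),.292],58.9)
E
```

```text
time: 21.5
position: [0.4378, -0.2528, 0.4163]
tool_rot: [-2.73, -1.548, -0.001]
ft_force: [0.2, 0.6, 0.5]
grip_width: 0.448
grip_force: 0.0
[-0.092  -0.1409  0.4163] [ 1.58  0.04 -1.13  1.44  0.04  1.69 -0.09]
-0.2 0 
-0.19 24 (np.float64(-0.096), np.float64(-0.077), np.float64(0.311))
-0.18 233 (np.float64(-0.097), np.float64(-0.076), np.float64(0.313))
-0.17 250 (np.float64(-0.097), np.float64(-0.076), np.float64(0.312))
-0.16 253 (np.float64(-0.097), np.float64(-0.076), np.float64(0.312))
-0.15 255 (np.float64(-0.097), np.float64(-0.077), np.float64(0.313))
-0.14 266 (np.float64(-0.097), np.float64(-0.076), np.float64(0.312))
-0.13 283 (np.float64(-0.097), np.float64(-0.076), np.float64(0.312))
-0.12 276 (np.float64(-0.097), np.float64(-0.076), np.float64(0.313))
-0.11 443 (np.float64(-0.097), np.float64(-0.021), np.float64(0.312))
-0.1 912 (np.float64(-0.097), np.float64(-0.021), np.float64(0.312))
-0.09 4 (np.float64(-0.08), np.float64(-0.036), np.float64(0.294))
slide [-0.0212, 0.0014, 0.4988] ang [-0.0032, -0.0024, 0.0096] 1/frac 1 -> [-0.021, 0.001, 0.499] [-0.003, -0.002, 0.01] rows 3.0
```

View pics/w4.png

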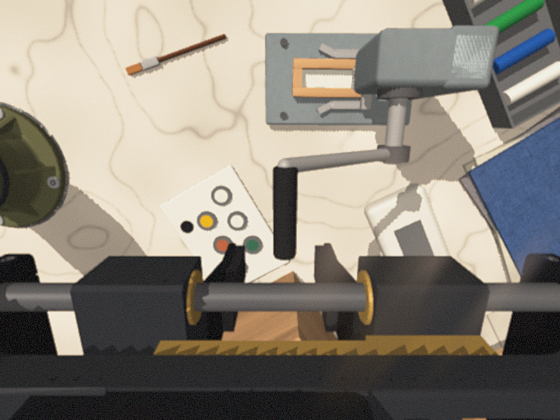

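The picture shows the black grip at (285,210), between the finger lines, and the canvas square in the press at (325,77). The bar is centred at press x ≈ -88, z 0.301. I descend over it.

```bash
python3 -m inch '[{"slide":[-0.03,0.01,0.15],"angular":[0,0,0],"claw":-0.1},{"slide":[-0.03,0.012,0.28],"angular":[0,0,0],"claw":-0.1},{"slide":[-0.03,0.012,0.38],"angular":[0,0,0],"claw":-0.1},{"slide":[-0.03,0.012,0.46],"angular":[0,0,0],"claw":-0.1},{"slide":[-0.03,0.012,0.5],"angular":[0,0,0],"claw":-0.1},{"slide":[-0.03,0.012,0.5],"angular":[0,0,0],"claw":-0.1},{"slide":[-0.03,0.012,0.5],"angular":[0,0,0],"claw":-0.1}]'
python3 -m inch '[{"slide":[0,0,0],"angular":[0,0,0],"claw":-1},{"slide":[0,0,0],"angular":[0,0,0],"claw":-1},{"slide":[0,0,0],"angular":[0,0,0],"claw":-1},{"slide":[0,0,0],"angular":[0,0,0],"claw":-1},{"slide":[0,0,0],"angular":[0,0,0],"claw":-1}]' 30
python3 -c "
from h import *
print(inpress(pose()[:3,3]),ctrl.get_state()['joint_positions'].round(2))
p0=pose()[:3,3]
for th in np.arange(0,.96,.1):
    a=np.radians(40)-th; print(round(th,2),np.round(np.array([-.17*(np.cos(a)-np.cos(np.radians(40))), -.17*(np.sin(a)-np.sin(np.radians(40)))])/.25,3))
"
```

```text
time: 22.25
position: [0.4371, -0.2611, 0.2933]
tool_rot: [2.733, 1.547, 0.0]
ft_force: [-0.4, 1.2, 1.0]
grip_width: 0.455
grip_force: 0.0
time: 22.75
position: [0.4372, -0.2622, 0.293]
tool_rot: [2.734, 1.544, 0.002]
ft_force: [2.0, -1.5, 1.3]
grip_width: 0.246
grip_force: 30.0
[-0.0878 -0.1492  0.293 ] [ 1.58  0.06 -1.12  1.67  0.06  1.44 -0.09]
0.0 [-0. -0.]
0.1 [-0.041  0.054]
0.2 [-0.076  0.112]
0.3 [-0.106  0.173]
0.4 [-0.129  0.237]
0.5 [-0.146  0.303]
0.6 [-0.156  0.37 ]
0.7 [-0.159  0.438]
0.8 [-0.156  0.506]
0.9 [-0.145  0.573]
```

```bash
python3 -m inch '[{"slide":[0,-0.041,0.054],"angular":[0,0,0],"claw":-1},{"slide":[0,-0.076,0.112],"angular":[0,0,0],"claw":-1},{"slide":[0,-0.106,0.173],"angular":[0,0,0],"claw":-1},{"slide":[0,-0.129,0.237],"angular":[0,0,0],"claw":-1},{"slide":[0,-0.146,0.303],"angular":[0,0,0],"claw":-1},{"slide":[0,-0.156,0.37],"angular":[0,0,0],"claw":-1},{"slide":[0,-0.159,0.438],"angular":[0,0,0],"claw":-1},{"slide":[0,-0.156,0.506],"angular":[0,0,0],"claw":-1},{"slide":[0,-0.145,0.573],"angular":[0,0,0],"claw":-1},{"slide":[0,-0.145,0.59],"angular":[0,0,0],"claw":-1}]' 40
python3 -c "
from h import *
print(inpress(pose()[:3,3]))"
```

```text
time: 23.75
position: [0.4055, -0.2429, 0.1449]
tool_rot: [-2.734, -1.545, 0.001]
ft_force: [-3.3, 1.3, 10.7]
grip_width: 0.226
grip_force: 39.0
[-0.1249 -0.1491  0.1449]
```

```bash
python3 -m inch '[{"slide":[0,0,0.015],"angular":[0,0,0],"claw":-1},{"slide":[0,0,0.025],"angular":[0,0,0],"claw":-1},{"slide":[0,0,0.025],"angular":[0,0,0],"claw":-1},{"slide":[0,0,0.025],"angular":[0,0,0],"claw":-1},{"slide":[0,0,0.025],"angular":[0,0,0],"claw":-1},{"slide":[0,0,0.025],"angular":[0,0,0],"claw":-1}]'
python3 - <<'E'
from h import *
print(inpress(pose()[:3,3]))
im,E=grab("side"); u,v=map(int,proj([*w(-.04,-.06),.1],im,E)); save("p2.png",cv2.resize(im["color"][v-66:v+66,u-88:u+88],(800,600),interpolation=cv2.INTER_CUBIC))
P=cloud(im,E).reshape(-1,3); d=P[:,:2]-O; c,s=np.cos(np.radians(PY)),np.sin(np.radians(PY)); x=d@[c,s]; y=d@[-s,c]
k=(y>-.115)&(y<-.09)&(P[:,2]>.12)&(P[:,2]<.3)&(x<.03)&(x>-.15)
for a in np.arange(-.14,.03,.02):
    t=k&(abs(x-a)<.01); print(round(a,2),t.sum(),P[t,2].max().round(3) if t.any() else '')
E
```

```text
time: 24.35
position: [0.4061, -0.2433, 0.1401]
tool_rot: [2.734, 1.545, -0.0]
ft_force: [-1.8, 1.0, 10.1]
grip_width: 0.234
grip_force: 39.1
[-0.124  -0.1491  0.1401]
-0.14 65 0.3
-0.12 72 0.298
-0.1 67 0.223
-0.08 47 0.223
-0.06 37 0.242
-0.04 73 0.24
-0.02 32 0.186
0.0 29 0.191
0.02 48 0.204
```

View pics/p2.png

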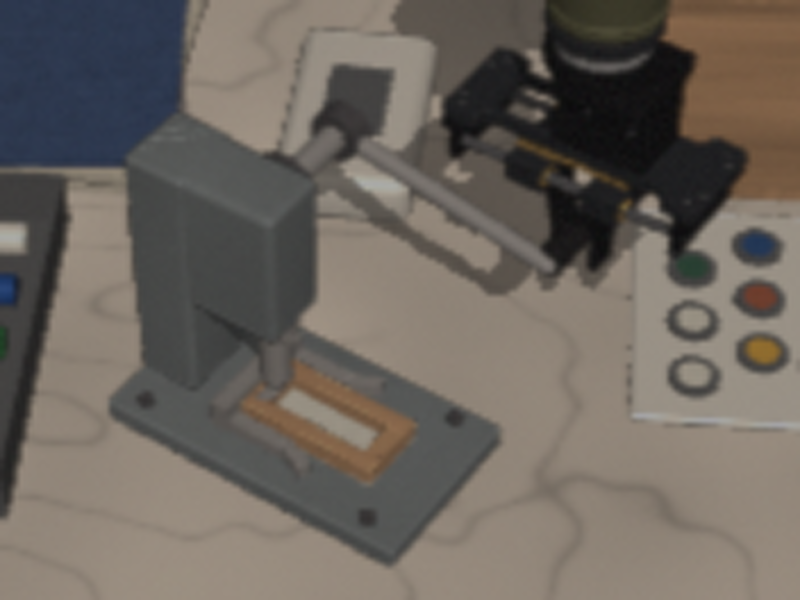

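The ram is down on the hanger at (275,380), and the lever arm runs from (360,145) to (550,265). Next I grip harder and push once more, to be sure the lever is at its stop.

```bash
python3 -m inch '[{"slide":[0,0,0],"angular":[0,0,0],"claw":-1},{"slide":[0,0,0.01],"angular":[0,0,0],"claw":-1},{"slide":[0,0,0.02],"angular":[0,0,0],"claw":-1},{"slide":[0,0,0.02],"angular":[0,0,0],"claw":-1},{"slide":[0,0,0.02],"angular":[0,0,0],"claw":-1},{"slide":[0,0,0.02],"angular":[0,0,0],"claw":-1}]' 60
python3 - <<'E'
from h import *
print(inpress(pose()[:3,3]))
c,s=np.cos(np.radians(PY)),np.sin(np.radians(PY))
for n in ("side","scene"):
    im,E=grab(n); P=cloud(im,E); P0=np.load(n+"0.npz")["P"]
    for nm,Q in (("now",P),("start",P0)):
        Q=Q.reshape(-1,3);d=Q[:,:2]-O; x=d@[c,s]; y=d@[-s,c]
        k=(y>-.112)&(y<-.094)&(Q[:,2]>.13)&(Q[:,2]<(.225 if nm=="now" else .32))&(x<.01)&(x>(-.085 if nm=="now" else -.06))
        if k.sum()>15:
            p=np.polyfit(x[k],Q[k,2],1); print(n,nm,k.sum(),"slope deg",np.degrees(np.arctan(-p[0])).round(1),"z at x=-.03",np.polyval(p,-.03).round(4))
E
```

```text
time: 25.0
position: [0.4064, -0.2435, 0.1385]
tool_rot: [2.735, 1.545, -0.005]
ft_force: [-12.6, 5.9, 40.7]
grip_width: 0.225
grip_force: 57.0
[-0.1237 -0.1492  0.1385]
side now 132 slope deg -8.1 z at x=-.03 0.1826
side start 76 slope deg 39.8 z at x=-.03 0.2503
scene now 138 slope deg -8.1 z at x=-.03 0.1822
scene start 223 slope deg 40.1 z at x=-.03 0.2572
```

Force rose to 40 N against the stop, so the lever is fully down, and it was held there. Now I let it up, guided.

```bash
python3 -m inch '[{"slide":[0,0,-0.04],"angular":[0,0,0],"claw":-1},{"slide":[0,-0.012,-0.09],"angular":[0,0,0],"claw":-1},{"slide":[0,-0.014,-0.155],"angular":[0,0,0],"claw":-1},{"slide":[0,-0.011,-0.223],"angular":[0,0,0],"claw":-1},{"slide":[0,0,-0.29],"angular":[0,0,0],"claw":-1},{"slide":[0,0.016,-0.356],"angular":[0,0,0],"claw":-1},{"slide":[0,0.039,-0.42],"angular":[0,0,0],"claw":-1},{"slide":[0,0.069,-0.48],"angular":[0,0,0],"claw":-1},{"slide":[0,0.104,-0.53],"angular":[0,0,0],"claw":-1},{"slide":[0,0.14,-0.57],"angular":[0,0,0],"claw":-1}]' 25
python3 -c "
from h import *
print(inpress(pose()[:3,3]))"
```

```text
time: 26.1
position: [0.4342, -0.2609, 0.2769]
tool_rot: [-2.734, -1.543, 0.004]
ft_force: [-5.8, 3.7, 6.1]
grip_width: 0.224
grip_force: 25.2
[-0.0909 -0.1497  0.2769]
```

```bash
python3 -m inch '[{"slide":[0,0.008,-0.015],"angular":[0,0,0],"claw":-1},{"slide":[0,0.012,-0.025],"angular":[0,0,0],"claw":-1},{"slide":[0,0.012,-0.025],"angular":[0,0,0],"claw":-1},{"slide":[0,0.012,-0.025],"angular":[0,0,0],"claw":-0.1},{"slide":[0,0.012,-0.025],"angular":[0,0,0],"claw":-0.1},{"slide":[0,0.012,-0.025],"angular":[0,0,0],"claw":-0.1},{"slide":[0,0.012,-0.025],"angular":[0,0,0],"claw":-0.1}]'
python3 -m inch '[{"slide":[0,0,-0.06],"angular":[0,0,0],"claw":-0.1},{"slide":[0,0,-0.13],"angular":[0,0,0],"claw":-0.1},{"slide":[0,0,-0.25],"angular":[0,0,0],"claw":-0.1},{"slide":[0,0,-0.4],"angular":[0,0,0],"claw":-0.1},{"slide":[0,0,-0.5],"angular":[0,0,0],"claw":-0.1},{"slide":[0,0,-0.5],"angular":[0,0,0],"claw":-0.1},{"slide":[0,0,-0.5],"angular":[0,0,0],"claw":-0.1}]'
python3 - <<'E'
from h import *
c,s=np.cos(np.radians(PY)),np.sin(np.radians(PY))
T=pose();im,E=grab("wrist"); save("w5.png",im["color"]); L=cloud(im,E).reshape(-1,3)
d=L[:,:2]-O; x=d@[c,s]; y=d@[-s,c]; z=L[:,2]
k=(z>.25)&(z<.33)&(x>-.14)&(x<-.02)&(y<-.12)&(y>-.18); print(inpress(T[:3,3]),"grip",x[k].min(),x[k].max(),z[k].max())
k=(z>.03)&(z<.046)&(x>-.1)&(x<0)&(abs(y)<.031); r=cv2.minAreaRect((np.c_[x[k],y[k]]*1000).astype(np.float32)); print("canvas",k.sum(),x[k].min(),y[k].min(),y[k].max(),r)
E
```

```text
time: 26.8
position: [0.4383, -0.2626, 0.2829]
tool_rot: [2.734, 1.545, 0.0]
ft_force: [0.3, -0.7, -0.2]
grip_width: 0.433
grip_force: 0.0
time: 27.5
position: [0.4384, -0.2626, 0.4084]
tool_rot: [2.734, 1.544, 0.001]
ft_force: [-0.8, 0.6, -0.4]
grip_width: 0.449
grip_force: 0.0
[-0.0865 -0.149   0.4084] grip -0.09799776965762375 -0.07613056906741918 0.31260468096813887
canvas 1149 -0.07209699659389489 -0.02858225554702712 0.030948294284535157 ((-36.02976989746094, 1.140024185180664), (72.13703155517578, 59.481014251708984), 0.10772068053483963)
```

View pics/w5.png

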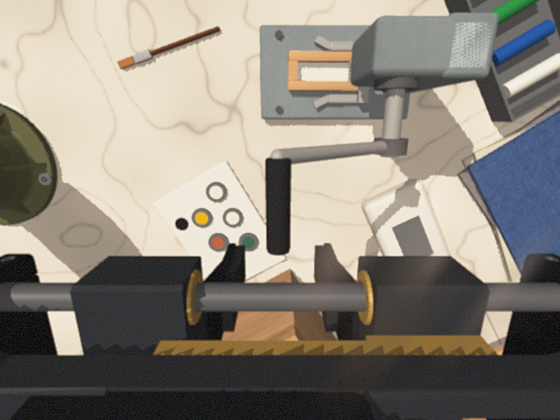

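The picture shows the lever back up with its grip at (278,205), in the same place as before the pull, and the canvas still home and square at (320,72). The gripper is clear, so I'm handing in.

```bash
python3 -c "
from bench import ctrl
print(ctrl.close_job())"
```

```text
the job is handed in; nothing more can be done
None
```

The canvas is home in the press, back up and hanger end first; I pulled the lever to its stop once and let it come back up. The job was handed in at about 27.5 s with the gripper clear. The hand-in gave no verdict, and I saw no bystander disturbed.

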